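# Stand a drained cooler block back on its feet under the bench rack

## Task

The blue and white cooler block was left lying on its side to drain. Slide it up to the low bar along the front foot of the steel bench rack, then, with the bar stopping its lower edge, tip it away from you over the bar so that it stands on its four rubber feet behind the bar under the shelf, square to the rack and wells upward. Leave the beakers, the dropper bottle and the carton where they stand.

Things in the scene. Friction and masses are not known exactly. Their poses are not given: they have to be found in the camera images.
- rack: Fixed steel bench rack with one shelf. Origin: at bench level, middle of the front face of its front tie bar. +x goes back under the shelf, y along the bar, z up. Front bar on the bench: 6 mm high, x 0 to 10 mm; a like bar at the back, x 115 to 125 mm. Posts 15 mm square at the bars' ends; clear width 400 mm (y -200 to 200). Its yaw is within 0.25 rad of the robot's.
- shelf_front (a point): Middle of the lower front edge of the rack's white shelf, 280 mm above the bench and 5 mm in front of the bar. The shelf reaches 135 mm back from here and 225 mm to either side; bottles and glassware stand fixed on it, up to about 0.48 m above the bench.
- cooler: Loose cooler block, 0.6 to 0.94 kg, blue body, white top. Standing: body 84 (x) by 126 (y) by 100 mm high on four black rubber feet 12 mm high, 16 mm wide, at x +-20, y +-45 mm. Origin: centre of the foot plane; z towards the wells; centre of mass near z 60 mm. It starts lying on its -x side (its x up, 84 mm high), feet to the rack, wells to the robot, within 0.22 rad of square to the bar.
- tip_edge (a point): Middle of the cooler's lower body edge towards the rack as it lies (cooler frame -42, 0, 12 mm), 24 to 47 mm before the bar at the start. It meets the bar; the feet, 14 mm above the bench, pass over. Pushed low the block slides; pushed high against the bar it tips about this edge, over the bar, comes onto its feet (edge lifting) near 50 degrees and falls by itself from about 66.
- well_margin (a point): Middle of the flat margin of the cooler's well face, uppermost as it lies (cooler frame 31.5, 0, 112 mm): the margin is 21 mm high, 126 mm wide and has no holes. The eight wells are 17 mm holes, 36 mm deep, in two rows at x -18 and +12 mm, y +-14 and +-42 mm.
- beaker: Loose glass beaker, 75 mm across, 94 mm tall, standing on the bench to one side in front of the rack. Origin: centre of its underside.
- dropper: Loose amber dropper bottle, 37 mm across, 108 mm tall, on the bench to the other side in front of the rack. Origin: centre of its underside.
- small_beaker: Loose small glass beaker, 50 mm across, 66 mm tall, standing under the shelf at the left end of the rack. Origin: centre of its underside.
- carton: Loose flat white and red carton, 53 x 77 x 14 mm, lying under the shelf at the right end of the rack. Origin: centre of its underside.

How it is judged (in metres and radians):
On the way, in this order (a step that is already met when the one before it is completed fails the run):
1. the block, still lying on its side, has been brought up to the front bar: the middle of its lower edge within 10 mm of it (x of tip_edge in the frame of rack between -0.01 and 0.015 m and angle between cooler's own z axis and vertical above 1.2 rad), for 0.1 s.
2. the block is part-way over, tipped with its lower edge at the bar (x of tip_edge in the frame of rack between -0.015 and 0.015 m and angle between cooler's own z axis and vertical between 0.4 and 1.1 rad), for 0.1 s.
At the end, for the whole second after the job is handed in: The cooler block stands still on all four feet on the bench, wells up (upright within 0.06 rad), its feet between the rack's front and back bars (its centre 30 to 95 mm behind the front of the front bar and within 120 mm of the rack's middle), square to the rack within 0.2 rad (angle between cooler's own z axis and vertical below 0.06 rad and height (world z) of cooler between -0.005 and 0.005 m and x of cooler in the frame of rack between 0.03 and 0.095 m and y of cooler in the frame of rack between -0.12 and 0.12 m and angle between the x axis of cooler and the x axis of rack, either way round below 0.2 rad and linear speed of cooler below 0.02 m/s); the robot touches nothing.
It fails at once if a beaker, the dropper bottle or the carton was moved more than 25 mm or knocked over (distance of any of beaker, dropper, small_beaker, carton from where it was at the start of the episode above 0.025 m or angle between any of beaker, dropper, small_beaker, carton's own z axis and vertical above 0.4 rad).
It also fails if it takes over 51 s, if anything falls off the work surface, if the arm or the gripper's body presses on something with over 40 N, if the wrist force passes 120 N, or if a joint passes its speed limit or range.

## Robot

A 6-joint arm with a two-finger parallel gripper is mounted at the origin on a cart in front of the work surface, level with it; the furniture and walls round the work are solid. World frame = base frame: x ahead of the robot, y to its left, z up, the work surface at z = 0. Lengths are in mm, angles in rad, forces in N, time in s.
With the tool pointing down it reaches from about 250 to 800 mm from the base axis. Payload 8.5 kg.
Tool frame: the origin (TCP) lies midway between the tips of the shut fingers; the grasp point (between the pads) lies 19 mm behind it; z points along the fingers, y is the line along which they close (so a half turn about z gives the same grasp; the last joint's range is limited). The gripper opens to 85 mm and grips with 20 to 120 N. Pads are 22 mm wide; open, the fingers measure 114 mm over their backs; the gripper's body (76 mm by 85 mm) begins 54 mm behind the grasp point. The pads swing forward as they close: fully open they stand 13 mm farther back than shut.
Start: joints at [-1.263, 0.238, -0.013, 1.319, 0, 1.571], TCP at [159.039, -500.281, 192.276] pointing down, gripper open.
Joint ranges: [-2.66, 2.66], [-1.03, 1.9], [-1.14, 1.46], [-1.82, 2.27], [-1.45, 1.34], [-3.14, 3.14]. Speed limits (rad/s): [2.22, 2.22, 2.79, 3.14, 3.14, 3.14].

## Interface

Orientations are given as a unit quaternion [x, y, z, w].
In Python, from bench import readout, eyes, ticket gives the robot as it stands.
- The arm moves only by the tool play_rows, never from a script. Its argument "steps" is a list of rows, each an object of numbers: "dx", "dy", "dz": the shift along the world's x, y, z as a fraction of full scale; "ax", "ay", "az": the turn, a rotation vector about the world's x, y, z as a fraction of full scale; "hand": the opening, from 0 (shut) to 1 (fully open). In form: [{"dx": .., "dy": .., "dz": .., "ax": .., "ay": .., "az": .., "hand": ..}, ...]. A call has 1 to 8 rows; each row is the pose to reach, as a shift and turn from the pose commanded when the call began; what a row does not reach only later rows make up. Full scale, the value 1, is 0.25 m for a shift and 90 degrees for a turn. A row lasts 1/8 s, in which the tool goes at most 62.5 mm and 10.7 degrees, less where a joint would pass 70% of its speed; a pose out of reach is approached as far as the arm can. A call with a number of a shift or a turn outside -1 to 1 is refused whole. A call with a gripper value outside its range is refused whole. The fingers move at their own pace and stop on an object; "newtons" is the grip in N (left out, the last holds). Time passes only in rows, so rows that repeat a pose let the fingers close. It gives the time, the measured TCP pose, the force, the opening and the grip force at its end, in the units of the state.
- readout.sense(): the state, without advancing time (a new reading comes with each control period).
- eyes.camera(name): name is "scene" or "side" or "wrist"; returns a dict with "img" (420x560x3 uint8, blue, green, red), "K" (3x3 intrinsics, pixels), "R" (3x3) and "t" (3): a world point X has camera coordinates R X + t; the wrist camera has in their place "mount" (4x4, takes a point from camera to tool coordinates, whose origin is the TCP and whose axes are the flange's). Camera axes: x right, y down, z forward; pixel columns grow to the right and rows downward; lengths in mm; the calibration is good to about 2 mm. The wrist camera is an equidistant fisheye: a pixel r from the principal point sees the ray r / f radians off the axis. A picture is of the moment at which its call begins: read the wrist's pose just before it. There is no depth.
- ticket.hand_in(): hands the job in; it is judged then, once.
The state is a dict: "t": time; "qpos": joint angles; "dq": joint speeds; "joint_efforts": joint torques, N m; "ee_pos": TCP position; "orientation": TCP orientation; "wrist_force": force on the tool from outside, world axes, zero at the start; "ft_torque": the same for the moment, N m; "grip_width": finger opening in mm; "grip_force": force on a finger pad.
Only numpy, scipy, OpenCV 4.12 (cv2) and the standard library are available. Lean on these libraries where they do the work, as an engineer would, in place of code of your own. Each camera call takes 0.05 s, during which the arm holds its last target. There are 200 camera calls.

## Working session

There is one attempt and no reset: what is moved stays moved. The work goes in short steps, Python scripts to look and compute and a tool call to move; the robot and the scene stay as the last step left them, time stands still between calls to the robot, and variables do not carry over. Pictures are saved under pics/ and viewed, at most 10 in all, crops included, and the job is handed in when it is done.

Besides the shell and the picture viewer there is one more tool, called after "Emit:" as a command line: name --argument value ..., lists and objects as JSON in quotes. play_rows: Moves the arm, as the interface text tells. Shift numbers are shares of 0.25 m and turn numbers shares of 90 degrees, none past 1 either way. Its arguments: {"type":"object","properties":{"steps":{"type":"array"},"newtons":{"type":"number"}},"required":["steps"]}

```bash
mkdir -p pics; python3 - <<'E'
from bench import readout, eyes
import cv2, pickle
s=readout.sense(); print(s)
d={n:eyes.camera(n) for n in("scene","side")}
pickle.dump(d,open("c0.pkl","wb"))
for n in d: cv2.imwrite(f"pics/{n}0.png",d[n]["img"]); print(n,d[n]["K"],d[n]["R"],d[n]["t"])
E
```

```text
{'t': 0.0, 'qpos': array([-1.26301974e+00,  2.38805111e-01, -1.42391558e-02,  1.31924140e+00,
       -1.69322942e-05,  1.57080295e+00]), 'dq': array([ 2.88165570e-06,  4.66674711e-04, -8.66516013e-04, -4.06422264e-04,
        1.02221733e-03,  1.41703591e-04]), 'joint_efforts': array([-5.86416718e-04, -5.38775611e+01,  3.46444809e+01,  1.83045032e-02,
       -2.16566519e-05,  3.84385590e-07]), 'ee_pos': array([ 158.89160562, -499.87072265,  191.6708096 ]), 'orientation': array([ 9.88182779e-01,  1.53278314e-01, -1.22512461e-04, -7.34569871e-04]), 'wrist_force': array([ 0.61478725,  0.50260755, -0.8674082 ]), 'ft_torque': array([ 0.05346109, -0.0362715 , -0.05778102]), 'grip_force': 0.0, 'grip_width': 85.42810900937687}
scene [[475.49503927   0.         279.11227908]
 [  0.         475.49503927 213.68792733]
 [  0.           0.           1.        ]] [[-0.55557326 -0.83145915  0.00374669]
 [-0.35937971  0.23606583 -0.90283949]
 [ 0.74978969 -0.50293996 -0.42996141]] [374.12687032 369.6299452  769.26479312]
side [[533.43151722   0.         279.11527125]
 [  0.         533.43151722 211.26144286]
 [  0.           0.           1.        ]] [[ 0.99983801 -0.01758102 -0.00385598]
 [-0.01223628 -0.50683072 -0.86195875]
 [ 0.01319978  0.86186631 -0.50696374]] [-608.34472708  189.25267816 1448.99282888]
```

View pics/scene0.png

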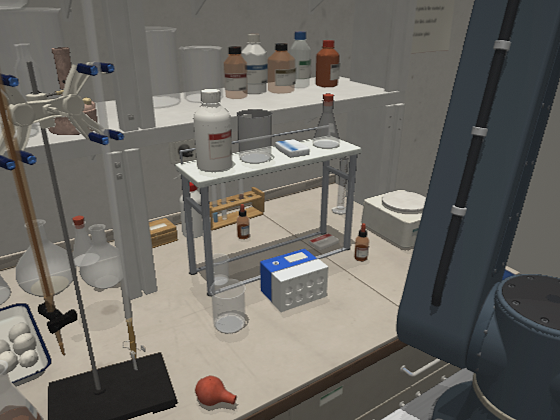

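View pics/side0.png

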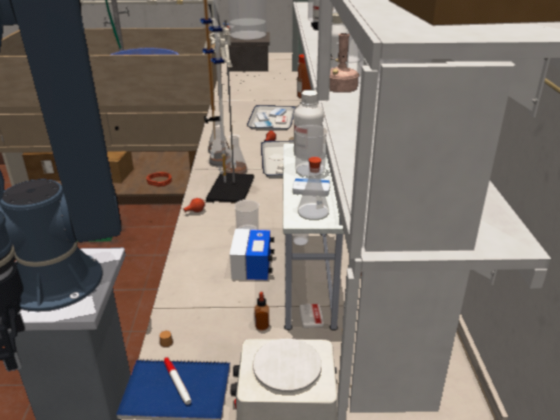

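The scene view shows the block at about (295,277), the rack's posts at (192,272), (210,290) and (350,252), and the beaker at (230,308). In the side view the block is at (252,255) and the rack's posts are at (289,325) and (338,325). I'll enlarge both.

```bash
python3 - <<'E'
import cv2, pickle, numpy as np
d=pickle.load(open("c0.pkl","rb"))
a=d["scene"]["img"][130:340,170:380]; b=d["side"]["img"][140:350,210:350]
z=lambda i,k:cv2.resize(i,None,fx=k,fy=k,interpolation=cv2.INTER_CUBIC)
b=z(b,2.8)
cv2.imwrite("pics/crop0.png",np.hstack([z(a,2.8)[:588,:408+0] if 0 else cv2.resize(a,(400,400)),cv2.resize(b,(267,400))])) if 0 else None
A=z(a,2.8); B=z(d["side"]["img"][140:350,225:350],2.8)[:, :210+0]
cv2.imwrite("pics/cropA.png",A); cv2.imwrite("pics/cropB.png",z(d["side"]["img"][190:340,215:355],4))
for n in d: print(n,-d[n]["R"].T@d[n]["t"])
E
```

```text
scene [-236.09441955  610.70821463  663.06895197]
side [  591.43553885 -1163.61434286   895.3690668 ]
```

View pics/cropA.png

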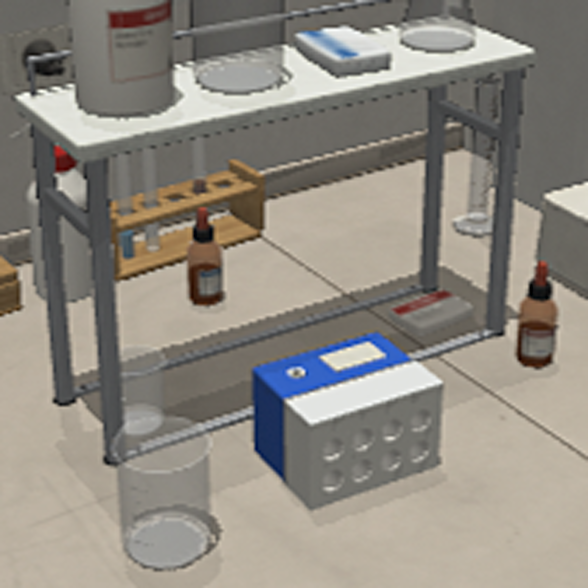

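View pics/cropB.png

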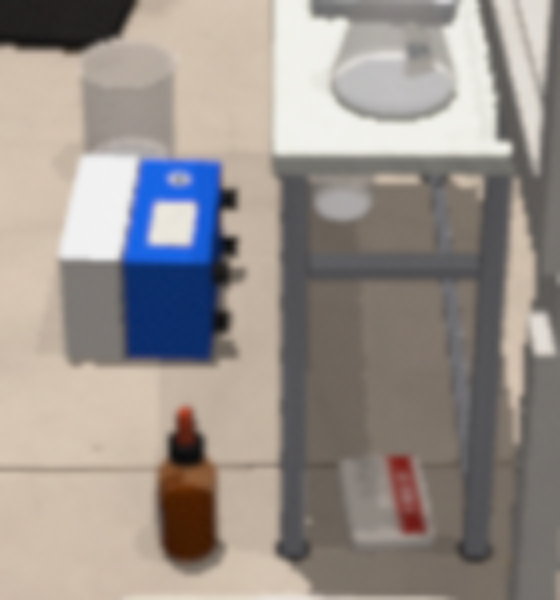

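Scene crop: block top-face corners (253,372), (378,335), (442,380), (316,422), and the bar's front edge runs from (122,455) to (497,335). Side crop: top-face corners (82,155), (220,160), (213,263), (62,258), and the shelf's lower front right corner is at (277,168). I'll cast rays onto planes at the known heights.

```bash
cat > h.py <<'E'
import numpy as np
def ray(c,uv,z):
    o=-c["R"].T@c["t"]; v=c["R"].T@np.linalg.inv(c["K"])@[*uv,1]
    return (o+v*(z-o[2])/v[2])
E
python3 - <<'E'
import pickle, numpy as np
from h import ray
np.set_printoptions(precision=1,suppress=True)
d=pickle.load(open("c0.pkl","rb"))
S=lambda x,y,z:ray(d["scene"],(x/2.8+170,y/2.8+130),z)
D=lambda x,y,z:ray(d["side"],(x/4+215,y/4+190),z)
def q(n,P):
    print(n,*[p[:2] for p in P])
T=[S(*p,84) for p in[(253,372),(378,335),(442,380),(316,422)]]; q("topS",T)
U=[D(*p,84) for p in[(82,155),(220,160),(213,263),(62,258)]]; q("topD",U)
B=[S(122,455,3),S(497,335,3)]; q("barS",B)
H=[S(82,158,280),S(533,70,280),D(277,168,280)]; q("shelf",H)
q("postS bottom",[S(110,462,0),S(63,402,0),S(497,335,0)])
q("postD bottom fr,br",[D(292,555,0),D(475,555,0)])
q("beaker S,D",[S(168,545,0),D(128,165,0)])
q("dropper",[S(536,355,0),D(188,548,0)])
q("carton",[S(430,315,14),D(388,500,14)]); q("small",[S(140,418,0),D(342,205,0)])
g=lambda a,b:np.degrees(np.arctan2((a-b)[1],(a-b)[0]))
print("yaw blk S",g(T[0],T[1]),g(T[3],T[2]),"D",g(U[0],U[3]),g(U[1],U[2]),"bar",g(B[0],B[1]),"shelf",g(H[0],H[1]))
n=np.linalg.norm; print("len",n(T[0]-T[1]),n(T[1]-T[2]),n(U[1]-U[2]),n(U[0]-U[1]),n(H[0]-H[1]),n(B[0]-B[1]))
E
```

```text
topS [576.5 117.6] [568.9  -6. ] [480.1  -5.6] [485.9 115.8]
topD [486.8 120.7] [584.9 111.7] [580.  -14.1] [480.4  -6.1]
barS [636.4 213.4] [ 616.3 -191.2]
shelf [637.2 229.6] [ 606.5 -201.7] [ 616.9 -205. ]
postS bottom [636.7 224.7] [745.4 218.8] [ 620.2 -194.9]
postD bottom fr,br [ 626.3 -200.1] [ 736.4 -202.5]
beaker S,D [512.1 236.3] [512.6 238.2]
dropper [ 569.5 -200.7] [ 563.6 -192.6]
carton [ 670.  -148.3] [ 686.1 -168.1]
small [683.  172.2] [676.2 178.3]
yaw blk S 86.51505654214947 87.26759240254799 D 87.07524714500578 87.7444375621836 bar 87.15961216310899 shelf 85.9238204176339
len 123.81265475871308 88.8029493510532 125.97385990847916 98.47706874996996 432.3619032102017 405.12128489410145
```

```bash
cat >> h.py <<'E'
from scipy.spatial.transform import Rotation as Ro
O=np.array([626.,13,0]); YAW=np.radians(-2.8)
RZ=Ro.from_euler('z',YAW)
def pose(xr,yr,z,al,off=13):
    """C = middle of the open finger tips in rack frame, tool axis al deg below horizontal -> TCP pos, rot"""
    a=np.radians(al); zt=np.array([np.cos(a),0,-np.sin(a)]); yt=np.array([0,-1.,0]); xt=np.cross(yt,zt)
    return O+RZ.apply(np.array([xr,yr,z])+off*zt), RZ*Ro.from_matrix(np.c_[xt,yt,zt])
def rows(targets,cur=None):
    from bench import readout
    s=readout.sense(); p0,r0=(s["ee_pos"],Ro.from_quat(s["orientation"])) if cur is None else pose(*cur)
    for t in targets:
        p,r=pose(*t); v=(r*r0.inv()).as_rotvec()/(np.pi/2)
        print(t,"d",np.round((p-p0)/250,3),"a",np.round(v,3),"tcp",np.round(p))
E
python3 -c "
from h import *
rows([(-230,36,250,45)])
print('then'); rows([(-230,36,31,45),(-165,36,31,45)],(-230,36,250,45))"
```

```text
(-230, 36, 250, 45) d [0.993 2.239 0.196] a [ 0.064 -0.498 -0.216] tcp [407.  60. 241.]
then
(-230, 36, 31, 45) d [ 0.     0.    -0.876] a [0. 0. 0.] tcp [407.  60.  22.]
(-165, 36, 31, 45) d [ 0.26  -0.013 -0.876] a [0. 0. 0.] tcp [472.  57.  22.]
```

Emit:
play_rows --steps '[{"dx": 0.1, "dy": 0.2, "dz": 0.2, "ax": 0.01, "ay": -0.1, "az": -0.04, "hand": 1}, {"dx": 0.2, "dy": 0.4, "dz": 0.2, "ax": 0.03, "ay": -0.2, "az": -0.09, "hand": 1}, {"dx": 0.3, "dy": 0.6, "dz": 0.2, "ax": 0.04, "ay": -0.3, "az": -0.13, "hand": 1}, {"dx": 0.4, "dy": 0.8, "dz": 0.2, "ax": 0.05, "ay": -0.4, "az": -0.17, "hand": 1}, {"dx": 0.5, "dy": 1.0, "dz": 0.2, "ax": 0.064, "ay": -0.498, "az": -0.216, "hand": 1}, {"dx": 0.5, "dy": 1.0, "dz": 0.2, "ax": 0.064, "ay": -0.498, "az": -0.216, "hand": 1}]'

```text
t: 0.85
ee_pos: [282.9, -242.8, 238.0]
orientation: [0.924, -0.025, 0.382, 0.006]
wrist_force: [0.2, -0.5, 0.3]
grip_width: 85.4
grip_force: 0.0
```

Emit:
play_rows --steps '[{"dx": 0.2, "dy": 0.5, "dz": 0, "hand": 1}, {"dx": 0.4, "dy": 1, "dz": 0, "hand": 1}, {"dx": 0.4, "dy": 1, "dz": 0, "hand": 1}, {"dx": 0.4, "dy": 1, "dz": 0, "hand": 1}, {"dx": 0.4, "dy": 1, "dz": 0, "hand": 1}, {"dx": 0.4, "dy": 1, "dz": 0, "hand": 1}]'

```text
invalid input
```

```bash
python3 -c "
from h import *
rows([(-230,36,250,45),(-230,36,31,45)])"
```

```text
(-230, 36, 250, 45) d [0.497 1.21  0.011] a [-0.005 -0.     0.002] tcp [407.  60. 241.]
(-230, 36, 31, 45) d [ 0.497  1.21  -0.865] a [-0.005 -0.     0.002] tcp [407.  60.  22.]
```

Emit:
play_rows --steps '[{"dx": 0.2, "dy": 0.25, "dz": 0.01, "ax": 0.0, "ay": 0.0, "az": 0.0, "hand": 1}, {"dx": 0.3, "dy": 0.5, "dz": 0.01, "ax": 0.0, "ay": 0.0, "az": 0.0, "hand": 1}, {"dx": 0.4, "dy": 0.75, "dz": 0.01, "ax": 0.0, "ay": 0.0, "az": 0.0, "hand": 1}, {"dx": 0.49, "dy": 1.0, "dz": 0.01, "ax": 0.0, "ay": 0.0, "az": 0.0, "hand": 1}, {"dx": 0.49, "dy": 1.0, "dz": 0.01, "ax": 0.0, "ay": 0.0, "az": 0.0, "hand": 1}, {"dx": 0.49, "dy": 1.0, "dz": 0.01, "ax": 0.0, "ay": 0.0, "az": 0.0, "hand": 1}]'

```text
t: 1.6
ee_pos: [389.6, -48.5, 239.4]
orientation: [0.927, -0.02, 0.374, 0.012]
wrist_force: [0.9, -0.5, -0.0]
grip_width: 85.6
grip_force: 0.0
```

```bash
python3 -c "
from h import *
rows([(-230,36,31,45),(-175,36,31,45)])"
```

```text
(-230, 36, 31, 45) d [ 0.071  0.433 -0.87 ] a [ 0.004 -0.012 -0.001] tcp [407.  60.  22.]
(-175, 36, 31, 45) d [ 0.29   0.422 -0.87 ] a [ 0.004 -0.012 -0.001] tcp [462.  57.  22.]
```

Emit:
play_rows --steps '[{"dx": 0.0, "dy": 0.2, "dz": 0.0, "ax": 0.0, "ay": 0.0, "az": 0.0, "hand": 1}, {"dx": 0.0, "dy": 0.2, "dz": 0.0, "ax": 0.0, "ay": 0.0, "az": 0.0, "hand": 1}, {"dx": 0.0, "dy": 0.2, "dz": 0.0, "ax": 0.0, "ay": 0.0, "az": 0.0, "hand": 1}, {"dx": 0.0, "dy": 0.2, "dz": 0.0, "ax": 0.0, "ay": 0.0, "az": 0.0, "hand": 1}]'

```text
t: 2.1
ee_pos: [388.6, -14.8, 238.3]
orientation: [0.928, -0.016, 0.373, 0.008]
wrist_force: [-0.2, -0.6, -0.3]
grip_width: 85.5
grip_force: 0.0
```

```bash
python3 -c "
from h import *
rows([(-230,36,31,45),(-175,36,31,45)])"
```

```text
(-230, 36, 31, 45) d [ 0.075  0.298 -0.866] a [ 0.002 -0.014 -0.008] tcp [407.  60.  22.]
(-175, 36, 31, 45) d [ 0.294  0.287 -0.866] a [ 0.002 -0.014 -0.008] tcp [462.  57.  22.]
```

```bash
python3 -c "
from bench import readout
s=readout.sense();print(s['qpos'].round(3),s['dq'].round(3),s['ee_pos'])"
```

```text
[-3.50e-02 -6.31e-01 -8.69e-01  5.68e-01 -3.00e-03  3.14e+00] [-0.012 -0.003 -0.004 -0.001 -0.002  0.003] [388.57503135 -14.79049036 238.25555225]
```

Emit:
play_rows --steps '[{"dx": 0.0, "dy": 0.1, "dz": -0.1, "ax": 0.0, "ay": 0.0, "az": 0.0, "hand": 1}, {"dx": 0.0, "dy": 0.1, "dz": -0.1, "ax": 0.0, "ay": 0.0, "az": 0.0, "hand": 1}, {"dx": 0.0, "dy": 0.1, "dz": -0.1, "ax": 0.0, "ay": 0.0, "az": 0.0, "hand": 1}]'

```text
t: 2.48
ee_pos: [388.5, -7.1, 214.0]
orientation: [0.928, -0.008, 0.373, 0.003]
wrist_force: [0.6, 0.1, 0.1]
grip_width: 85.1
grip_force: 0.0
```

```bash
python3 -c "
from bench import readout
s=readout.sense();print(s['qpos'].round(3),s['dq'].round(3),s['ee_pos'])
from h import *
rows([(-230,36,31,45),(-175,36,31,45)])"
```

```text
[-1.90e-02 -6.18e-01 -9.31e-01  4.93e-01  1.00e-03  3.14e+00] [ 0.013 -0.002  0.013 -0.003 -0.001  0.   ] [388.53453807  -7.12287841 213.99243702]
(-230, 36, 31, 45) d [ 0.075  0.267 -0.769] a [-0.    -0.013 -0.02 ] tcp [407.  60.  22.]
(-175, 36, 31, 45) d [ 0.294  0.257 -0.769] a [-0.    -0.013 -0.02 ] tcp [462.  57.  22.]
```

Emit:
play_rows --steps '[{"dx": 0.0, "dy": 0.0, "dz": 0.0, "ax": -0.08, "ay": 0.0, "az": 0.08, "hand": 1}, {"dx": 0.0, "dy": 0.0, "dz": 0.0, "ax": -0.16, "ay": 0.0, "az": 0.16, "hand": 1}, {"dx": 0.0, "dy": 0.0, "dz": 0.0, "ax": -0.24, "ay": 0.0, "az": 0.24, "hand": 1}, {"dx": 0.0, "dy": 0.0, "dz": 0.0, "ax": -0.32, "ay": 0.0, "az": 0.32, "hand": 1}, {"dx": 0.0, "dy": 0.0, "dz": 0.0, "ax": -0.4, "ay": 0.0, "az": 0.4, "hand": 1}, {"dx": 0.0, "dy": 0.0, "dz": 0.0, "ax": -0.48, "ay": 0.0, "az": 0.48, "hand": 1}, {"dx": 0.0, "dy": 0.0, "dz": 0.0, "ax": -0.56, "ay": 0.0, "az": 0.56, "hand": 1}]'

```text
t: 3.35
ee_pos: [388.8, -6.4, 214.6]
orientation: [0.754, 0.532, 0.307, 0.232]
wrist_force: [-0.1, 0.6, -1.1]
grip_width: 85.1
grip_force: 0.0
```

Emit:
play_rows --steps '[{"dx": 0.0, "dy": 0.0, "dz": 0.0, "ax": -0.08, "ay": 0.0, "az": 0.08, "hand": 1}, {"dx": 0.0, "dy": 0.0, "dz": 0.0, "ax": -0.16, "ay": 0.0, "az": 0.16, "hand": 1}, {"dx": 0.0, "dy": 0.0, "dz": 0.0, "ax": -0.24, "ay": 0.0, "az": 0.24, "hand": 1}, {"dx": 0.0, "dy": 0.0, "dz": 0.0, "ax": -0.32, "ay": 0.0, "az": 0.32, "hand": 1}, {"dx": 0.0, "dy": 0.0, "dz": 0.0, "ax": -0.4, "ay": 0.0, "az": 0.4, "hand": 1}, {"dx": 0.0, "dy": 0.0, "dz": 0.0, "ax": -0.48, "ay": 0.0, "az": 0.48, "hand": 1}, {"dx": 0.0, "dy": 0.0, "dz": 0.0, "ax": -0.56, "ay": 0.0, "az": 0.56, "hand": 1}]'

```text
t: 4.22
ee_pos: [388.8, -6.5, 214.6]
orientation: [0.298, 0.869, 0.125, 0.374]
wrist_force: [0.1, 0.5, -0.2]
grip_width: 85.5
grip_force: 0.0
```

```bash
sed -i 's/\[0,-1.,0\]/[0,1.,0]/' h.py; python3 -c "
from bench import readout
s=readout.sense();print(s['qpos'].round(3),s['dq'].round(3),s['ee_pos'])
from h import *
rows([(-230,36,31,45),(-175,36,31,45)])"
```

```text
[-0.033 -0.648 -0.973  0.437  0.018  0.636] [-0.08  -0.006 -0.009 -0.011  0.089 -1.466] [388.79765167  -6.48544484 214.62461861]
(-230, 36, 31, 45) d [ 0.074  0.265 -0.771] a [-0.297  0.023  0.265] tcp [407.  60.  22.]
(-175, 36, 31, 45) d [ 0.293  0.254 -0.771] a [-0.297  0.023  0.265] tcp [462.  57.  22.]
```

Emit:
play_rows --steps '[{"dx": 0.07, "dy": 0.13, "dz": 0.0, "ax": -0.08, "ay": 0.01, "az": 0.07, "hand": 1}, {"dx": 0.07, "dy": 0.26, "dz": 0.0, "ax": -0.16, "ay": 0.02, "az": 0.14, "hand": 1}, {"dx": 0.07, "dy": 0.26, "dz": -0.1, "ax": -0.24, "ay": 0.02, "az": 0.21, "hand": 1}, {"dx": 0.07, "dy": 0.26, "dz": -0.25, "ax": -0.29, "ay": 0.02, "az": 0.26, "hand": 1}, {"dx": 0.07, "dy": 0.26, "dz": -0.4, "ax": -0.29, "ay": 0.02, "az": 0.26, "hand": 1}, {"dx": 0.07, "dy": 0.26, "dz": -0.4, "ax": -0.29, "ay": 0.02, "az": 0.26, "hand": 1}, {"dx": 0.07, "dy": 0.26, "dz": -0.4, "ax": -0.29, "ay": 0.02, "az": 0.26, "hand": 1}]'

```text
t: 5.1
ee_pos: [407.3, 61.3, 122.6]
orientation: [0.031, 0.925, -0.006, 0.379]
wrist_force: [0.8, 0.4, 0.0]
grip_width: 85.5
grip_force: 0.0
```

```bash
python3 -c "
from bench import readout
s=readout.sense();print(s['qpos'].round(3),s['dq'].round(3),s['ee_pos'])
from h import *
rows([(-230,36,31,45),(-175,36,31,45)])"
```

```text
[ 0.419 -0.392 -1.139  0.103 -0.323  0.364] [-0.    -0.016 -0.006 -0.005  0.     0.001] [407.33751094  61.25510529 122.55145858]
(-230, 36, 31, 45) d [-0.    -0.006 -0.403] a [-0.008 -0.005  0.009] tcp [407.  60.  22.]
(-175, 36, 31, 45) d [ 0.219 -0.017 -0.403] a [-0.008 -0.005  0.009] tcp [462.  57.  22.]
```

```bash
python3 -c "
from h import *
rows([(-175,36,110,55),(-175,36,33,55)])"
```

```text
(-175, 36, 110, 55) d [ 0.212 -0.016 -0.093] a [-0.002  0.106  0.009] tcp [460.  57.  99.]
(-175, 36, 33, 55) d [ 0.212 -0.016 -0.401] a [-0.002  0.106  0.009] tcp [460.  57.  22.]
```

Emit:
play_rows --steps '[{"dx": 0.1, "dy": -0.01, "dz": -0.05, "ax": 0.0, "ay": 0.1, "az": 0.01, "hand": 1}, {"dx": 0.2, "dy": -0.016, "dz": -0.15, "ax": 0.0, "ay": 0.106, "az": 0.01, "hand": 1}, {"dx": 0.21, "dy": -0.016, "dz": -0.28, "ax": 0.0, "ay": 0.106, "az": 0.01, "hand": 1}, {"dx": 0.21, "dy": -0.016, "dz": -0.4, "ax": 0.0, "ay": 0.106, "az": 0.01, "hand": 1}, {"dx": 0.21, "dy": -0.016, "dz": -0.4, "ax": 0.0, "ay": 0.106, "az": 0.01, "hand": 1}, {"dx": 0.21, "dy": -0.016, "dz": -0.4, "ax": 0.0, "ay": 0.106, "az": 0.01, "hand": 1}]'

```text
t: 5.85
ee_pos: [460.4, 57.6, 23.4]
orientation: [0.023, 0.953, -0.005, 0.302]
wrist_force: [0.2, 0.3, 0.8]
grip_width: 85.6
grip_force: 0.0
```

```bash
python3 - <<'E'
from bench import readout,eyes
import cv2,numpy as np,pickle
s=readout.sense();print(s['qpos'].round(3),s['ee_pos'])
from h import *
rows([(-175,36,33,55),(-115,36,33,55)])
a=eyes.camera("side"); b=eyes.camera("scene"); pickle.dump((a,b),open("c1.pkl","wb"))
z=lambda i:cv2.resize(i,None,fx=2.5,fy=2.5,interpolation=cv2.INTER_CUBIC)
cv2.imwrite("pics/m1.png",np.hstack([z(a["img"][200:360,200:355]),z(b["img"][190:350,200:360])]))
E
```

```text
[ 0.247 -0.004 -1.126 -0.144 -0.165  0.246] [460.44869456  57.64185851  23.39789214]
(-175, 36, 33, 55) d [-0.    -0.002 -0.004] a [-0.002  0.001 -0.001] tcp [460.  57.  22.]
(-115, 36, 33, 55) d [ 0.24  -0.014 -0.004] a [-0.002  0.001 -0.001] tcp [520.  54.  22.]
```

View pics/m1.png

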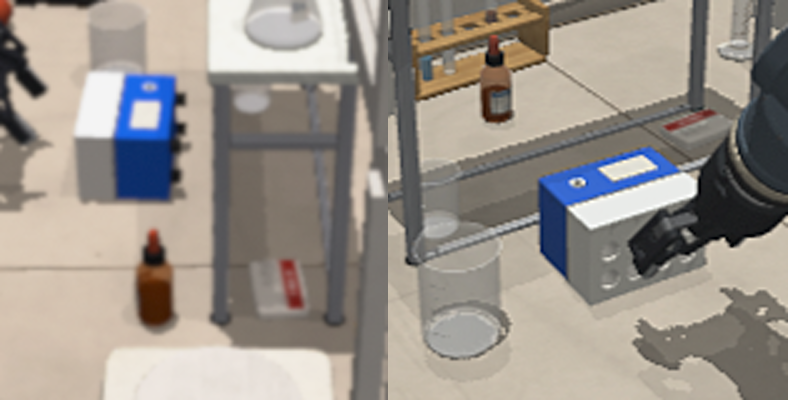

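The side crop shows the gripper tip at about (30,140), left of the block's near side at (80,195). The gap looks larger than I expected, so I'll check it with numbers.

```bash
python3 - <<'E'
import pickle
from h import *
a,b=pickle.load(open("c1.pkl","rb"))
f=lambda x,y,z:ray(a,(x/2.5+200,y/2.5+200),z).round(1)
print("tip",f(28,143,30),f(28,143,60),"tip lower-right",f(45,90,60)); print("block low near corner",f(82,197,0), "top",f(77,135,84))
for P in ([460,57,23],[453,10,36],[453,105,36]):
    for c in (a,b):
        v=c["K"]@(c["R"]@np.array(P)+c["t"]); print(P,(v[:2]/v[2]).round(1))
E
```

```text
tip [419.8  59.   30. ] [425.8  16.7  60. ] tip lower-right [435.6 121.   60. ]
block low near corner [482.1  -1.5   0. ] top [481.   -3.9  84. ]
[460, 57, 23] [225.7 259.5]
[460, 57, 23] [310.6 300.8]
[453, 10, 36] [221.6 265.7]
[453, 10, 36] [329.  290.9]
[453, 105, 36] [224.1 246. ]
[453, 105, 36] [295.2 304.7]
```

Emit:
play_rows --steps '[{"dx": 0.04, "dy": -0.002, "dz": 0.0, "ax": 0.0, "ay": 0.0, "az": 0.0, "hand": 1}, {"dx": 0.08, "dy": -0.004, "dz": 0.0, "ax": 0.0, "ay": 0.0, "az": 0.0, "hand": 1}, {"dx": 0.12, "dy": -0.006, "dz": 0.0, "ax": 0.0, "ay": 0.0, "az": 0.0, "hand": 1}, {"dx": 0.16, "dy": -0.008, "dz": 0.0, "ax": 0.0, "ay": 0.0, "az": 0.0, "hand": 1}]'

```text
t: 6.45
ee_pos: [500.7, 55.6, 22.1]
orientation: [0.023, 0.953, -0.006, 0.301]
wrist_force: [0.0, -1.0, 0.4]
grip_width: 85.3
grip_force: 0.0
```

```bash
python3 - <<'E'
from bench import readout,eyes
import cv2,numpy as np,pickle
s=readout.sense();print(s['qpos'].round(3),s['ee_pos'])
a=eyes.camera("side"); b=eyes.camera("scene"); pickle.dump((a,b),open("c2.pkl","wb"))
z=lambda i:cv2.resize(i,None,fx=4,fy=4,interpolation=cv2.INTER_CUBIC)
cv2.imwrite("pics/m2.png",np.hstack([z(a["img"][210:300,200:300]),z(b["img"][230:320,260:358])]))
E
```

```text
[ 0.209  0.064 -1.059 -0.149 -0.143  0.213] [500.68754631  55.6257014   22.0930865 ]
```

View pics/m2.png

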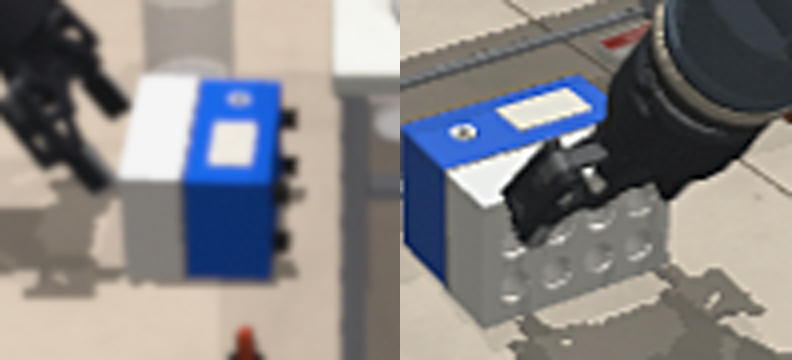

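The side crop shows the fingertips at (108,188) and (125,110), still short of the well face. The scene crop shows the left tip at (522,243). I'll triangulate that tip to get the real tip offset.

```bash
python3 - <<'E'
import pickle,cv2
from h import *
a,b=pickle.load(open("c2.pkl","rb"))
Pm=lambda c:c["K"]@np.c_[c["R"],c["t"]]
for sa,sb in (((118,114),(520,245)),((125,108),(520,245)),((118,114),(508,200))):
    X=cv2.triangulatePoints(Pm(a),Pm(b),np.array([sa[0]/4+200,sa[1]/4+210]),np.array([(sb[0]-400)/4+260,sb[1]/4+230])); X=X[:3,0]/X[3]
    print(X.round(1))
for z in (40,50,60): print(z,ray(a,(227,257),z).round(1))
from bench import readout
s=readout.sense(); R=Ro.from_quat(s["orientation"]); print(R.as_matrix().round(2)); print("rel", R.inv().apply(X-s["ee_pos"]).round(1))
E
```

```text
[470.1 106.5  61.1]
[473.  107.9  62.9]
[478.3  98.4  74. ]
40 [465.4  44.9  40. ]
50 [466.9  30.7  50. ]
60 [468.3  16.6  60. ]
[[-0.82  0.05  0.57]
 [ 0.04  1.   -0.02]
 [-0.57  0.   -0.82]]
rel [ -9.2  41.8 -56.5]
```

Emit:
play_rows --steps '[{"dx": -0.1, "dy": 0.004, "dz": 0.02, "ax": 0.0, "ay": 0.0, "az": 0.0, "hand": 1}, {"dx": -0.18, "dy": 0.004, "dz": 0.04, "ax": 0.0, "ay": 0.0, "az": 0.0, "hand": 0}, {"dx": -0.18, "dy": 0.004, "dz": 0.04, "ax": 0.0, "ay": 0.0, "az": 0.0, "hand": 0}, {"dx": -0.18, "dy": 0.004, "dz": 0.04, "ax": 0.0, "ay": 0.0, "az": 0.0, "hand": 0}, {"dx": -0.18, "dy": 0.004, "dz": 0.04, "ax": 0.0, "ay": 0.0, "az": 0.0, "hand": 0}, {"dx": -0.18, "dy": 0.004, "dz": 0.04, "ax": 0.0, "ay": 0.0, "az": 0.0, "hand": 0}, {"dx": -0.18, "dy": 0.004, "dz": 0.04, "ax": 0.0, "ay": 0.0, "az": 0.0, "hand": 0}, {"dx": -0.18, "dy": 0.004, "dz": 0.04, "ax": 0.0, "ay": 0.0, "az": 0.0, "hand": 0}]'

```text
t: 7.55
ee_pos: [454.9, 56.7, 32.0]
orientation: [0.023, 0.953, -0.006, 0.301]
wrist_force: [0.7, 0.5, -0.1]
grip_width: 0.1
grip_force: 0.0
```

```bash
sed -i 's/off=13/off=0/' h.py; python3 - <<'E'
from bench import readout,eyes
import cv2,numpy as np,pickle
s=readout.sense();print(s['qpos'].round(3),s['ee_pos'],s['grip_width'])
from h import *
rows([(-155,35,32,55),(-110,35,32,55)])
a=eyes.camera("side"); b=eyes.camera("scene"); pickle.dump((a,b,s["ee_pos"]),open("c3.pkl","wb"))
z=lambda i:cv2.resize(i,None,fx=4,fy=4,interpolation=cv2.INTER_CUBIC)
cv2.imwrite("pics/m3.png",np.hstack([z(a["img"][210:300,200:300]),z(b["img"][230:320,260:358])]))
for c in (a,b):
    v=c["K"]@(c["R"]@s["ee_pos"]+c["t"]); print((v[:2]/v[2]).round(1))
E
```

```text
[ 0.249 -0.041 -1.116 -0.096 -0.166  0.246] [454.87407281  56.6567889   32.04161648] 0.12443823869403149
(-155, 35, 32, 55) d [ 0.072 -0.005 -0.   ] a [-0.002  0.001 -0.001] tcp [473.  56.  32.]
(-110, 35, 32, 55) d [ 0.252 -0.013 -0.   ] a [-0.002  0.001 -0.001] tcp [518.  53.  32.]
[223.7 256.9]
[312.2 298.5]
```

View pics/m3.png

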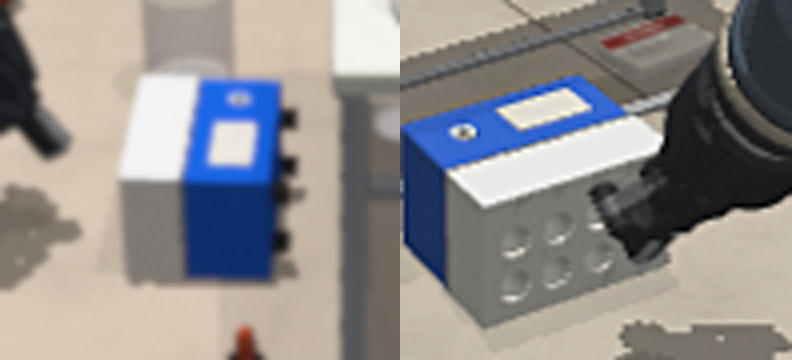

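The side crop shows the shut tip's end at about (57,150), where I predicted (95,188). In the scene crop it is at about (617,225), predicted (609,274). So the drawn tip sits behind the reported TCP. I'll triangulate to see by how much.

```bash
python3 - <<'E'
import pickle,cv2
from h import *
from bench import readout
a,b,p=pickle.load(open("c3.pkl","rb")); R=Ro.from_quat(readout.sense()["orientation"])
Pm=lambda c:c["K"]@np.c_[c["R"],c["t"]]
for sa,sb in (((57,150),(617,225)),((68,140),(597,190)),((46,157),(640,260))):
    X=cv2.triangulatePoints(Pm(a),Pm(b),np.array([sa[0]/4+200,sa[1]/4+210]),np.array([(sb[0]-400)/4+260,sb[1]/4+230])); X=X[:3,0]/X[3]
    print(X.round(1),(X-p).round(1),R.inv().apply(X-p).round(1))
# height check: block top corner by triangulation, near-left of top face
E
```

```text
[436.7  57.7  69.1] [-18.1   1.   37. ] [ -6.4   0.3 -40.8]
[448.6  57.5  81. ] [-6.3  0.8 49. ] [-23.    0.7 -43.7]
[424.   58.1  58.8] [-30.8   1.4  26.7] [  9.9   0.  -39.6]
```

```bash
sed -i 's/off=0/off=41/' h.py; python3 - <<'E'
from h import *
rows([(-175,35,31,55),(-160,35,31,55),(-120,35,31,55)])
E
```

```text
(-175, 35, 31, 55) d [ 0.086 -0.005 -0.139] a [-0.002  0.001 -0.001] tcp [476.  55.  -3.]
(-160, 35, 31, 55) d [ 0.146 -0.008 -0.139] a [-0.002  0.001 -0.001] tcp [491.  55.  -3.]
(-120, 35, 31, 55) d [ 0.306 -0.016 -0.139] a [-0.002  0.001 -0.001] tcp [531.  53.  -3.]
```

Emit:
play_rows --steps '[{"dx": 0.0, "dy": 0.0, "dz": -0.06, "ax": 0.0, "ay": 0.0, "az": 0.0, "hand": 0}, {"dx": 0.02, "dy": 0.0, "dz": -0.12, "ax": 0.0, "ay": 0.0, "az": 0.0, "hand": 0}, {"dx": 0.05, "dy": -0.003, "dz": -0.14, "ax": 0.0, "ay": 0.0, "az": 0.0, "hand": 0}, {"dx": 0.09, "dy": -0.005, "dz": -0.14, "ax": 0.0, "ay": 0.0, "az": 0.0, "hand": 0}, {"dx": 0.12, "dy": -0.007, "dz": -0.14, "ax": 0.0, "ay": 0.0, "az": 0.0, "hand": 0}]'

```text
t: 8.28
ee_pos: [485.0, 54.7, -3.1]
orientation: [0.023, 0.953, -0.006, 0.301]
wrist_force: [1.0, 0.4, 0.6]
grip_width: 0.0
grip_force: 0.0
```

Emit:
play_rows --steps '[{"dx": 0.02, "dy": -0.001, "dz": 0.0, "ax": 0.0, "ay": 0.0, "az": 0.0, "hand": 0}, {"dx": 0.04, "dy": -0.002, "dz": 0.0, "ax": 0.0, "ay": 0.0, "az": 0.0, "hand": 0}, {"dx": 0.06, "dy": -0.003, "dz": 0.0, "ax": 0.0, "ay": 0.0, "az": 0.0, "hand": 0}, {"dx": 0.08, "dy": -0.004, "dz": 0.0, "ax": 0.0, "ay": 0.0, "az": 0.0, "hand": 0}]'

```text
t: 8.78
ee_pos: [504.1, 53.8, -3.2]
orientation: [0.023, 0.954, -0.006, 0.3]
wrist_force: [-6.3, 0.5, 5.0]
grip_width: 0.2
grip_force: 3.1
```

Emit:
play_rows --steps '[{"dx": 0.02, "dy": -0.001, "dz": 0.0, "ax": 0.0, "ay": 0.0, "az": 0.0, "hand": 0}, {"dx": 0.04, "dy": -0.002, "dz": 0.0, "ax": 0.0, "ay": 0.0, "az": 0.0, "hand": 0}, {"dx": 0.06, "dy": -0.003, "dz": 0.0, "ax": 0.0, "ay": 0.0, "az": 0.0, "hand": 0}, {"dx": 0.08, "dy": -0.004, "dz": 0.0, "ax": 0.0, "ay": 0.0, "az": 0.0, "hand": 0}]'

```text
t: 9.28
ee_pos: [524.1, 52.8, -3.2]
orientation: [0.023, 0.954, -0.006, 0.3]
wrist_force: [-5.4, -0.3, 3.8]
grip_width: -0.1
grip_force: 3.0
```

```bash
cat > m.py <<'E'
from bench import readout,eyes
import cv2,numpy as np,pickle,sys
from h import *
# blue-mask of the block top face in the side view: rightmost/leftmost edges -> x on z=84
def look(n):
    a=eyes.camera("side"); b=eyes.camera("scene"); pickle.dump((a,b,readout.sense()),open(n+".pkl","wb"))
    h=cv2.cvtColor(a["img"],cv2.COLOR_BGR2HSV); m=cv2.inRange(h,(105,150,60),(125,255,255))
    m[:, :225]=0; m[:, 345:]=0; m[:200]=0; m[330:]=0
    k,l,st,ce=cv2.connectedComponentsWithStats(m); i=1+np.argmax(st[1:,4]); mm=(l==i)
    br=mm&(h[...,2]>185)
    ys,xs=np.where(br); print("top blue bbox",xs.min(),xs.max(),ys.min(),ys.max())
    E=[]
    for y in range(ys.min()+3,ys.max()-3):
        x=xs[ys==y]
        if len(x): E.append(ray(a,(x.max()+.5,y),84))
    E=np.array(E); 
    if len(E)>5:
        p=np.polyfit(E[:,1],E[:,0],1); print("top back edge x at y=53:",np.polyval(p,53).round(1),"slope deg",np.degrees(np.arctan(p[0])).round(1))
    return a,b
E
python3 -c "
from m import *
look('c4')"
```

```text
top blue bbox 257 278 230 254
top back edge x at y=53: 607.0 slope deg 3.4
```

Emit:
play_rows --steps '[{"dx": 0.02, "dy": -0.001, "dz": 0.0, "ax": 0.0, "ay": 0.0, "az": 0.0, "hand": 0}, {"dx": 0.04, "dy": -0.002, "dz": 0.0, "ax": 0.0, "ay": 0.0, "az": 0.0, "hand": 0}, {"dx": 0.055, "dy": -0.003, "dz": 0.0, "ax": 0.0, "ay": 0.0, "az": 0.0, "hand": 0}, {"dx": 0.065, "dy": -0.003, "dz": 0.0, "ax": 0.0, "ay": 0.0, "az": 0.0, "hand": 0}]'

```text
t: 9.88
ee_pos: [540.4, 51.9, -3.4]
orientation: [0.023, 0.954, -0.006, 0.3]
wrist_force: [-16.5, 0.4, 12.6]
grip_width: -0.3
grip_force: 8.1
```

Emit:
play_rows --steps '[{"dx": 0.008, "dy": 0.0, "dz": 0.0, "ax": 0.0, "ay": 0.0, "az": 0.0, "hand": 0}, {"dx": 0.016, "dy": 0.0, "dz": 0.0, "ax": 0.0, "ay": 0.0, "az": 0.0, "hand": 0}]'

```text
t: 10.12
ee_pos: [540.5, 51.9, -5.2]
orientation: [0.023, 0.954, -0.006, 0.298]
wrist_force: [-34.6, 1.9, 25.0]
grip_width: -0.2
grip_force: 18.3
```

```bash
python3 -c "
from m import *
look('c5')"
```

```text
top blue bbox 264 283 230 254
top back edge x at y=53: 621.5 slope deg 0.8
```

```bash
cat > path.py <<'E'
from h import *
def C(th,al=48,yr=36):
    t=np.radians(th); bx=np.array([np.sin(t),np.cos(t)]); bz=np.array([-np.cos(t),np.sin(t)])
    P=28*bx+42*bx+100*bz if th<=50 else np.array([18.4,0])+56*bx+112*bz
    k=np.interp(th,[15,45],[1,0]); a=np.radians(al)
    c=P-k*11*np.array([np.sin(a),np.cos(a)])
    return (round(c[0],1),yr,round(c[1],1),al)
E
python3 - <<'E'
from path import *
rows([(-135,36,31,55),(-135,36,63,48)])
rows([C(t) for t in (0,6,12,18,24,30,36,42,48,54,60,66,70)],(-135,36,63,48))
E
```

```text
(-135, 36, 31, 55) d [-0.096  0.01   0.011] a [-0.002 -0.004 -0.002] tcp [516.  54.  -3.]
(-135, 36, 63, 48) d [-0.08   0.009  0.152] a [-0.006 -0.082 -0.002] tcp [520.  54.  33.]
(np.float64(-108.2), 36, np.float64(62.6), 48) d [ 0.107 -0.005 -0.002] a [0. 0. 0.] tcp [547.  53.  32.]
(np.float64(-100.3), 36, np.float64(72.7), 48) d [ 0.139 -0.007  0.039] a [0. 0. 0.] tcp [555.  53.  42.]
(np.float64(-91.4), 36, np.float64(81.9), 48) d [ 0.174 -0.009  0.076] a [0. 0. 0.] tcp [564.  52.  51.]
(np.float64(-80.8), 36, np.float64(90.9), 48) d [ 0.217 -0.011  0.112] a [0. 0. 0.] tcp [574.  52.  60.]
(np.float64(-68.6), 36, np.float64(99.5), 48) d [ 0.265 -0.013  0.146] a [0. 0. 0.] tcp [587.  51.  69.]
(np.float64(-55.7), 36, np.float64(106.9), 48) d [ 0.317 -0.015  0.176] a [0. 0. 0.] tcp [600.  50.  76.]
(np.float64(-42.2), 36, np.float64(113.2), 48) d [ 0.371 -0.018  0.201] a [0. 0. 0.] tcp [613.  50.  83.]
(np.float64(-28.3), 36, np.float64(118.2), 48) d [ 0.426 -0.021  0.221] a [0. 0. 0.] tcp [627.  49.  88.]
(np.float64(-14.9), 36, np.float64(121.2), 48) d [ 0.48  -0.023  0.233] a [0. 0. 0.] tcp [640.  48.  91.]
(np.float64(-2.1), 36, np.float64(123.5), 48) d [ 0.531 -0.026  0.242] a [0. 0. 0.] tcp [653.  48.  93.]
(np.float64(10.9), 36, np.float64(125.0), 48) d [ 0.583 -0.029  0.248] a [0. 0. 0.] tcp [666.  47.  95.]
(np.float64(24.0), 36, np.float64(125.1), 48) d [ 0.635 -0.031  0.248] a [0. 0. 0.] tcp [679.  46.  95.]
(np.float64(32.7), 36, np.float64(124.4), 48) d [ 0.67  -0.033  0.246] a [0. 0. 0.] tcp [688.  46.  94.]
```

Emit:
play_rows --steps '[{"dx": -0.05, "dy": 0.004, "dz": 0.0, "ax": 0.0, "ay": 0.0, "az": 0.0, "hand": 0}, {"dx": -0.1, "dy": 0.008, "dz": 0.02, "ax": 0.0, "ay": 0.0, "az": 0.0, "hand": 0}, {"dx": -0.1, "dy": 0.008, "dz": 0.1, "ax": 0.0, "ay": -0.05, "az": 0.0, "hand": 0}, {"dx": -0.1, "dy": 0.008, "dz": 0.145, "ax": 0.0, "ay": -0.08, "az": 0.0, "hand": 0}, {"dx": -0.1, "dy": 0.008, "dz": 0.145, "ax": 0.0, "ay": -0.08, "az": 0.0, "hand": 0}]'

```text
t: 10.85
ee_pos: [524.3, 55.7, 38.1]
orientation: [0.024, 0.933, -0.004, 0.359]
wrist_force: [-0.2, -0.7, -0.4]
grip_width: -0.0
grip_force: 0.0
```

```bash
python3 - <<'E'
from m import *
from path import C
a,b=look("c6")
rows([C(t) for t in (0,6,12)])
z=lambda i:cv2.resize(i,None,fx=4,fy=4,interpolation=cv2.INTER_CUBIC)
cv2.imwrite("pics/m4.png",np.hstack([z(a["img"][210:300,210:310]),z(b["img"][220:310,260:358])]))
E
```

```text
top blue bbox 264 283 231 254
top back edge x at y=53: 621.7 slope deg 1.4
(np.float64(-108.2), 36, np.float64(62.6), 48) d [ 0.094 -0.01  -0.019] a [-0.005 -0.001 -0.001] tcp [547.  53.  32.]
(np.float64(-100.3), 36, np.float64(72.7), 48) d [ 0.126 -0.011  0.022] a [-0.005 -0.001 -0.001] tcp [555.  53.  42.]
(np.float64(-91.4), 36, np.float64(81.9), 48) d [ 0.161 -0.013  0.059] a [-0.005 -0.001 -0.001] tcp [564.  52.  51.]
```

View pics/m4.png

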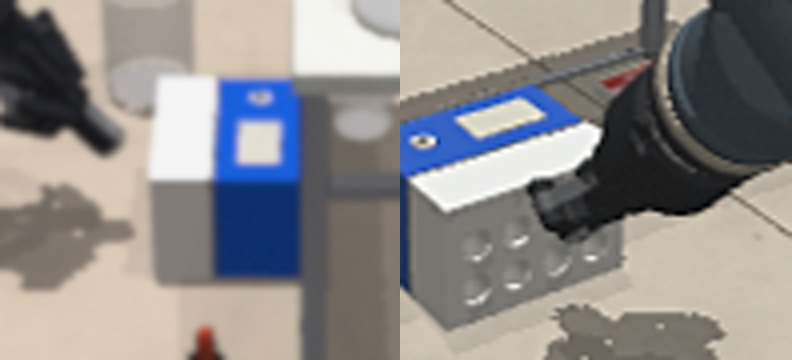

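The side crop shows the block up against the bar line, its well face at x≈150 px and the fingertip at (110,140) level with the margin. The scene crop shows the tip near the middle of the upper well row. Next I push on the margin.

Emit:
play_rows --steps '[{"dx": 0.05, "dy": -0.006, "dz": -0.02, "ax": 0.0, "ay": 0.0, "az": 0.0, "hand": 0}, {"dx": 0.09, "dy": -0.01, "dz": -0.02, "ax": 0.0, "ay": 0.0, "az": 0.0, "hand": 0}, {"dx": 0.11, "dy": -0.011, "dz": 0.0, "ax": 0.0, "ay": 0.0, "az": 0.0, "hand": 0}, {"dx": 0.126, "dy": -0.011, "dz": 0.022, "ax": 0.0, "ay": 0.0, "az": 0.0, "hand": 0}, {"dx": 0.144, "dy": -0.012, "dz": 0.04, "ax": 0.0, "ay": 0.0, "az": 0.0, "hand": 0}, {"dx": 0.161, "dy": -0.013, "dz": 0.059, "ax": 0.0, "ay": 0.0, "az": 0.0, "hand": 0}]'

```text
t: 11.7
ee_pos: [561.7, 51.7, 49.7]
orientation: [0.023, 0.934, -0.005, 0.355]
wrist_force: [-16.4, 2.2, 11.7]
grip_width: -0.1
grip_force: 9.0
```

```bash
python3 - <<'E'
from m import *
from path import C
look("c7")
rows([C(t) for t in (12,18,24,30,36,42)])
E
```

```text
top blue bbox 272 284 228 253
top back edge x at y=53: 605.6 slope deg 12.9
(np.float64(-91.4), 36, np.float64(81.9), 48) d [0.003 0.001 0.002] a [-0.005 -0.002 -0.001] tcp [564.  52.  51.]
(np.float64(-80.8), 36, np.float64(90.9), 48) d [ 0.045 -0.001  0.038] a [-0.005 -0.002 -0.001] tcp [574.  52.  60.]
(np.float64(-68.6), 36, np.float64(99.5), 48) d [ 0.094 -0.003  0.072] a [-0.005 -0.002 -0.001] tcp [587.  51.  69.]
(np.float64(-55.7), 36, np.float64(106.9), 48) d [ 0.146 -0.006  0.102] a [-0.005 -0.002 -0.001] tcp [600.  50.  76.]
(np.float64(-42.2), 36, np.float64(113.2), 48) d [ 0.2   -0.008  0.127] a [-0.005 -0.002 -0.001] tcp [613.  50.  83.]
(np.float64(-28.3), 36, np.float64(118.2), 48) d [ 0.255 -0.011  0.147] a [-0.005 -0.002 -0.001] tcp [627.  49.  88.]
```

```bash
python3 - <<'E'
import pickle,cv2,numpy as np
a,b,s=pickle.load(open("c7.pkl","rb"))
z=lambda i:cv2.resize(i,None,fx=4,fy=4,interpolation=cv2.INTER_CUBIC)
cv2.imwrite("pics/m5.png",np.hstack([z(a["img"][200:300,210:310]),z(b["img"][210:310,260:358])]))
E
```

```text
(no output)
```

View pics/m5.png

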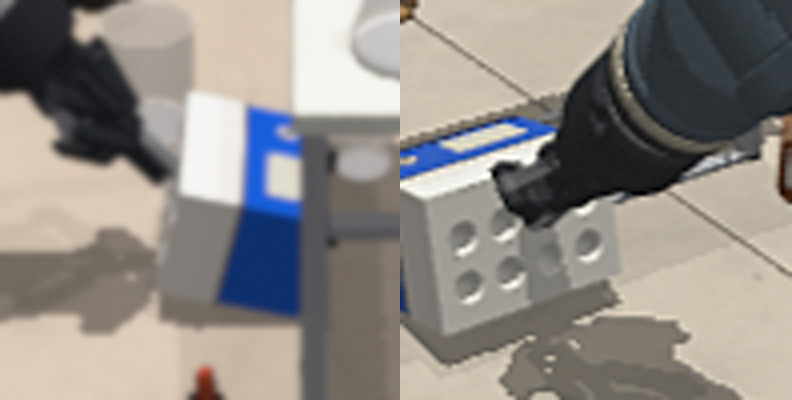

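The block is tipping about the bar, by roughly 12°, and the fingertip is on the margin (scene crop about (520,190)). I'll continue along the arc with slightly more lift.

Emit:
play_rows --steps '[{"dx": 0.022, "dy": -0.001, "dz": 0.025, "ax": 0.0, "ay": 0.0, "az": 0.0, "hand": 0}, {"dx": 0.045, "dy": -0.001, "dz": 0.046, "ax": 0.0, "ay": 0.0, "az": 0.0, "hand": 0}, {"dx": 0.07, "dy": -0.002, "dz": 0.064, "ax": 0.0, "ay": 0.0, "az": 0.0, "hand": 0}, {"dx": 0.094, "dy": -0.003, "dz": 0.08, "ax": 0.0, "ay": 0.0, "az": 0.0, "hand": 0}]'

```text
t: 12.3
ee_pos: [587.7, 51.0, 71.5]
orientation: [0.024, 0.934, -0.005, 0.357]
wrist_force: [-0.7, -0.2, 0.4]
grip_width: -0.3
grip_force: 0.6
```

Emit:
play_rows --steps '[{"dx": 0.026, "dy": -0.001, "dz": 0.016, "ax": 0.0, "ay": 0.0, "az": 0.0, "hand": 0}, {"dx": 0.052, "dy": -0.003, "dz": 0.03, "ax": 0.0, "ay": 0.0, "az": 0.0, "hand": 0}, {"dx": 0.079, "dy": -0.004, "dz": 0.043, "ax": 0.0, "ay": 0.0, "az": 0.0, "hand": 0}, {"dx": 0.106, "dy": -0.005, "dz": 0.055, "ax": 0.0, "ay": 0.0, "az": 0.0, "hand": 0}]'

```text
t: 12.8
ee_pos: [614.2, 49.9, 85.5]
orientation: [0.024, 0.934, -0.005, 0.358]
wrist_force: [-1.3, -0.1, -0.4]
grip_width: -0.1
grip_force: 0.4
```

```bash
python3 - <<'E'
from path import *
rows([C(t) for t in (36,42,48,54,60,66,70,74)])
E
```

```text
(np.float64(-42.2), 36, np.float64(113.2), 48) d [-0.005 -0.001 -0.011] a [-0.005 -0.001 -0.001] tcp [613.  50.  83.]
(np.float64(-28.3), 36, np.float64(118.2), 48) d [ 0.051 -0.004  0.009] a [-0.005 -0.001 -0.001] tcp [627.  49.  88.]
(np.float64(-14.9), 36, np.float64(121.2), 48) d [ 0.105 -0.006  0.021] a [-0.005 -0.001 -0.001] tcp [640.  48.  91.]
(np.float64(-2.1), 36, np.float64(123.5), 48) d [ 0.156 -0.009  0.03 ] a [-0.005 -0.001 -0.001] tcp [653.  48.  93.]
(np.float64(10.9), 36, np.float64(125.0), 48) d [ 0.208 -0.011  0.036] a [-0.005 -0.001 -0.001] tcp [666.  47.  95.]
(np.float64(24.0), 36, np.float64(125.1), 48) d [ 0.26  -0.014  0.036] a [-0.005 -0.001 -0.001] tcp [679.  46.  95.]
(np.float64(32.7), 36, np.float64(124.4), 48) d [ 0.295 -0.016  0.034] a [-0.005 -0.001 -0.001] tcp [688.  46.  94.]
(np.float64(41.4), 36, np.float64(123.1), 48) d [ 0.329 -0.017  0.028] a [-0.005 -0.001 -0.001] tcp [697.  46.  93.]
```

```bash
python3 - <<'E'
from bench import eyes
import cv2,pickle,numpy as np
def f(im):
    h=cv2.cvtColor(im,cv2.COLOR_BGR2HSV); m=cv2.inRange(h,(105,150,40),(125,255,255)); m[:, :225]=0; m[:,345:]=0; m[:200]=0; m[330:]=0
    k,l,st,ce=cv2.connectedComponentsWithStats(m); i=1+np.argmax(st[1:,4]); return st[i],ce[i].round(1)
for n in ("c6","c7"): print(f(pickle.load(open(n+".pkl","rb"))[0]["img"]))
a=eyes.camera("side"); pickle.dump(a,open("c8.pkl","wb")); print(f(a["img"]))
E
```

```text
(array([264, 231,  21,  48, 825], dtype=int32), array([274.1, 256.9]))
(array([265, 228,  20,  50, 596], dtype=int32), array([276. , 257.3]))
(array([270, 255,  15,  23, 203], dtype=int32), array([279.1, 266.6]))
```

The blue region keeps shrinking behind the shelf, so the block is still turning. I'll continue along the arc.

Emit:
play_rows --steps '[{"dx": 0.027, "dy": -0.002, "dz": 0.005, "ax": 0.0, "ay": 0.0, "az": 0.0, "hand": 0}, {"dx": 0.052, "dy": -0.004, "dz": 0.01, "ax": 0.0, "ay": 0.0, "az": 0.0, "hand": 0}, {"dx": 0.078, "dy": -0.005, "dz": 0.016, "ax": 0.0, "ay": 0.0, "az": 0.0, "hand": 0}, {"dx": 0.105, "dy": -0.006, "dz": 0.021, "ax": 0.0, "ay": 0.0, "az": 0.0, "hand": 0}, {"dx": 0.13, "dy": -0.008, "dz": 0.026, "ax": 0.0, "ay": 0.0, "az": 0.0, "hand": 0}, {"dx": 0.156, "dy": -0.009, "dz": 0.03, "ax": 0.0, "ay": 0.0, "az": 0.0, "hand": 0}]'

```text
t: 13.6
ee_pos: [653.8, 48.1, 93.8]
orientation: [0.023, 0.933, -0.004, 0.358]
wrist_force: [-0.8, 2.5, 5.6]
grip_width: -0.1
grip_force: 2.4
```

Emit:
play_rows --steps '[{"dx": 0.026, "dy": -0.001, "dz": 0.003, "ax": 0.0, "ay": 0.0, "az": 0.0, "hand": 0}, {"dx": 0.052, "dy": -0.003, "dz": 0.006, "ax": 0.0, "ay": 0.0, "az": 0.0, "hand": 0}, {"dx": 0.078, "dy": -0.004, "dz": 0.006, "ax": 0.0, "ay": 0.0, "az": 0.0, "hand": 0}, {"dx": 0.104, "dy": -0.005, "dz": 0.006, "ax": 0.0, "ay": 0.0, "az": 0.0, "hand": 0}]'

```text
t: 14.1
ee_pos: [679.1, 46.4, 94.3]
orientation: [0.024, 0.934, -0.005, 0.358]
wrist_force: [0.5, 0.4, 0.5]
grip_width: 0.2
grip_force: 1.0
```

```bash
python3 - <<'E'
from path import *
rows([C(t) for t in (66,70,74)])
E
```

```text
(np.float64(24.0), 36, np.float64(125.1), 48) d [0.    0.    0.001] a [-0.005 -0.001 -0.001] tcp [679.  46.  95.]
(np.float64(32.7), 36, np.float64(124.4), 48) d [ 0.035 -0.001 -0.001] a [-0.005 -0.001 -0.001] tcp [688.  46.  94.]
(np.float64(41.4), 36, np.float64(123.1), 48) d [ 0.07  -0.003 -0.007] a [-0.005 -0.001 -0.001] tcp [697.  46.  93.]
```

Emit:
play_rows --steps '[{"dx": 0.02, "dy": -0.001, "dz": 0.0, "ax": 0.0, "ay": 0.0, "az": 0.0, "hand": 0}, {"dx": 0.04, "dy": -0.002, "dz": 0.0, "ax": 0.0, "ay": 0.0, "az": 0.0, "hand": 0}, {"dx": 0.06, "dy": -0.003, "dz": 0.0, "ax": 0.0, "ay": 0.0, "az": 0.0, "hand": 0}, {"dx": 0.06, "dy": -0.003, "dz": 0.0, "ax": 0.0, "ay": 0.0, "az": 0.0, "hand": 0}]'

```text
t: 14.6
ee_pos: [693.7, 45.6, 93.9]
orientation: [0.024, 0.934, -0.005, 0.357]
wrist_force: [0.1, 0.8, -0.4]
grip_width: -0.4
grip_force: 0.0
```

Emit:
play_rows --steps '[{"dx": -0.1, "dy": 0.005, "dz": 0.0, "ax": 0.0, "ay": 0.0, "az": 0.0, "hand": 0}, {"dx": -0.3, "dy": 0.015, "dz": 0.05, "ax": 0.0, "ay": 0.0, "az": 0.0, "hand": 0}, {"dx": -0.5, "dy": 0.02, "dz": 0.1, "ax": 0.0, "ay": 0.0, "az": 0.0, "hand": 0}, {"dx": -0.7, "dy": 0.03, "dz": 0.1, "ax": 0.0, "ay": 0.0, "az": 0.0, "hand": 0}, {"dx": -0.9, "dy": -0.1, "dz": 0.2, "ax": 0.0, "ay": 0.0, "az": 0.0, "hand": 0}, {"dx": -0.9, "dy": -0.4, "dz": 0.3, "ax": 0.0, "ay": 0.0, "az": 0.0, "hand": 0}, {"dx": -0.9, "dy": -0.6, "dz": 0.3, "ax": 0.0, "ay": 0.0, "az": 0.0, "hand": 0}, {"dx": -0.9, "dy": -0.6, "dz": 0.3, "ax": 0.0, "ay": 0.0, "az": 0.0, "hand": 0}]'

```text
t: 15.6
ee_pos: [468.3, -106.2, 170.5]
orientation: [0.024, 0.933, -0.005, 0.359]
wrist_force: [0.5, 1.2, 0.1]
grip_width: -0.1
grip_force: 0.0
```

```bash
python3 - <<'E'
from bench import eyes
import cv2,pickle,numpy as np
a=eyes.camera("side"); b=eyes.camera("scene"); pickle.dump((a,b),open("c9.pkl","wb"))
z=lambda i:cv2.resize(i,None,fx=3,fy=3,interpolation=cv2.INTER_CUBIC)
cv2.imwrite("pics/m6.png",np.hstack([z(a["img"][170:340,215:345]),z(b["img"][170:340,230:366])]))
E
```

```text
(no output)
```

View pics/m6.png

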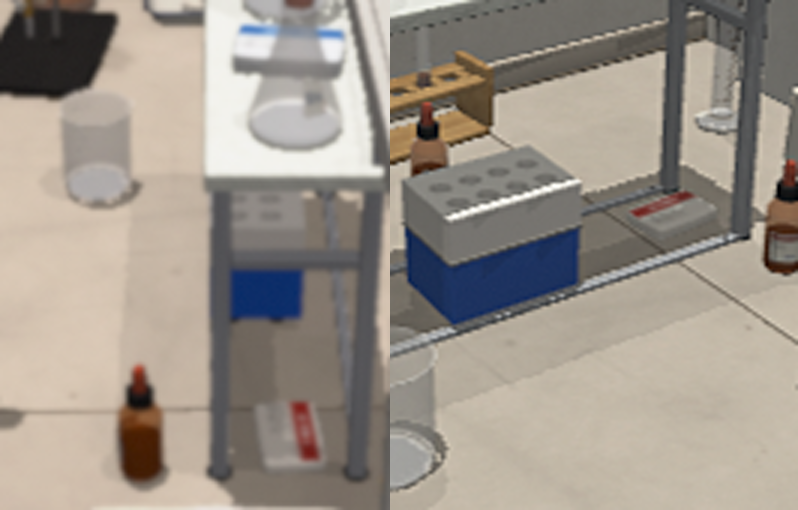

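The block is standing wells-up behind the bar, and the other objects look undisturbed. I'll check position and squareness from the top-face corners in the scene crop: (405,183), (532,147), (581,182), (447,220).

```bash
python3 - <<'E'
import pickle
from h import *
a,b=pickle.load(open("c9.pkl","rb"))
P=np.array([ray(b,((x-390)/3+230,y/3+170),112) for x,y in((405,183),(532,147),(581,182),(447,220))])
r=RZ.inv().apply(P-O); print(r.round(0),r.mean(0).round(1))
d=r[0]-r[1]+r[3]-r[2]; print("yaw rel rack deg",np.degrees(np.arctan2(-d[0],d[1])).round(1))
print(RZ.inv().apply(ray(b,((581-390)/3+230,182/3+170),112)-O))
E
```

```text
[[ 71. 105. 112.]
 [ 76. -21. 112.]
 [ -2. -23. 112.]
 [ -3. 104. 112.]] [ 35.1  41.4 112. ]
yaw rel rack deg 1.3
[ -2.40355455 -22.52607389 112.        ]
```

```bash
python3 - <<'E'
import pickle,cv2
from h import *
a,b=pickle.load(open("c9.pkl","rb"))
h=cv2.cvtColor(a["img"],cv2.COLOR_BGR2HSV); m=cv2.inRange(h,(105,150,40),(125,255,255)); m[:,:285]=0; m[:,320:]=0; m[:250]=0; m[285:]=0
ys,xs=np.where(m); print(xs.min(),xs.max(),ys.min(),ys.max())
for x in range(xs.min(),xs.max()+1,3): print(x,ys[xs==x].max(),end="; ")
R=lambda u,v,z:RZ.inv().apply(ray(a,(u,v),z)-O).round(1)
print("\nbody low back corner",R(xs.max()+1,ys[xs==xs.max()-2].max()+1,12))
v=a["img"][268:284,286:320].astype(int).sum(2)//3; print(v[4:14])
# other objects vs start
E
```

```text
292 314 260 275
292 274; 295 275; 298 274; 301 274; 304 275; 307 275; 310 274; 313 274; 
body low back corner [ 80.6 -14.4  12. ]
[[ 84  84  84  84  81  74  62  55  54  52  54  54  55  53  53  53  52  54
   54  53  54  53  54  53  55  55  54  54  63  83 105 116 119 119]
 [ 84  84  84  83  82  74  61  55  54  54  53  52  54  53  55  54  54  54
   53  54  54  54  53  55  55  55  55  55  63  84 106 116 119 119]
 [ 85  85  85  83  82  74  61  55  53  55  56  57  56  56  57  56  57  57
   55  53  53  54  54  54  55  56  57  57  68  89 108 118 119 119]
 [ 85  84  84  84  81  72  57  50  55  62  66  67  67  68  68  69  69  68
   62  54  50  50  53  59  66  68  69  71  79  96 112 118 119 119]
 [ 85  85  84  84  82  71  54  52  64  78  83  84  84  85  86  85  86  84
   75  61  52  49  55  69  81  84  86  90  96 105 114 117 118 119]
 [ 87  85  85  83  82  76  68  73  84  94  97  98  98  97  98  98  98  97
   92  80  72  69  74  85  94  97  99 104 110 114 118 118 118 118]
 [ 86  85  85  84  84  83  88  93  97 100 101 101 101 101 101 102 102 101
  100  98  96  95  96  99 100 102 102 106 110 116 118 117 119 118]
 [ 88  86  85  85  85  87  92  99 100 101 101 101 101 102 102 103 102 102
  102 103 104 105 106 105 106 107 107 109 112 117 118 118 119 119]
 [ 90  86  85  85  85  87  92  98 101 101 101 103 101 101 102 102 102 103
  102 103 107 111 113 113 112 113 113 114 117 117 119 118 118 119]
 [ 93  87  85  84  86  87  92  98 100 101 102 101 101 102 102 103 102 102
  103 104 108 113 114 115 115 115 116 116 117 117 117 117 117 118]]
```

```bash
python3 -c "
from bench import ticket
print(ticket.hand_in())"
```

```text
the job is handed in; nothing more can be done
None
```

The cooler block stands wells-up behind the front bar and the job is handed in (no verdict came back): I measured it level, about 39 mm behind the bar front, 41 mm off the rack's middle and within about 1.3° of square, and the beaker, dropper and carton look undisturbed (the small beaker was not in the last picture).

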